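# Zero a coffee grinder and set it five clicks open

## Robot

A 6-joint arm with a two-finger parallel gripper is mounted at the origin on a cart in front of the work surface, level with it; the furniture and walls round the work are solid. World frame = base frame: x ahead of the robot, y to its left, z up, the work surface at z = 0. Lengths are in m, angles in rad, forces in N, time in s.
With the tool pointing down it reaches from about 0.2 to 0.875 m from the base axis. Payload 3.4 kg.
Tool frame: the origin (TCP) lies between the finger pads; the fingertips stand 25 mm ahead of it and the grasp point (between the pads) lies 6 mm ahead of it (r.nose_length is the z of the fingertips in the tool frame, in m); z points along the fingers, y is the line along which they close (so a half turn about z gives the same grasp; the last joint's range is limited). The gripper opens to 94 mm and grips with 3 to 60 N. Pads are 16 mm wide; open, the fingers measure 119 mm over their backs; the gripper's body (75 mm by 177 mm) begins 78 mm behind the grasp point.
Start: joints at [1.183, 0.276, 1.505, -0, 1.361, -0.121], TCP at [0.152, 0.555, 0.23] pointing down, gripper open.
Joint ranges: [-2.89, 2.89], [-0.75, 2.08], [0.22, 2.7], [-1.18, 4.32], [0.11, 2.71], [-2.7, 2.7]. Speed limits (rad/s): [2.57, 2.57, 3.14, 3.14, 3.14, 3.14].

## Interface

Orientations are given as a unit quaternion [w, x, y, z].
In Python, from plant import r, gripper_to, inverse_kinematics, vision, models, telemetry gives the robot as it stands. Calls block until the motion is done:
- r.move_to(position, orientation): joint-space move of the TCP to a pose.
- r.move_l(position, rot=None, vel=0.15, guard=None): straight line of the TCP; rot=None keeps the orientation; vel is the mean speed in m/s. With guard (N) it stops when the force on the tool has changed by that much, and returns True; else False.
- r.movej(angles): joint-space move.
- gripper_to(opening, f_grip=None): finger opening in m; f_grip is the grip in N (None keeps the last); returns when the fingers have stopped.
- r.hold(seconds).
- inverse_kinematics(position, orientation): joint angles nearest the present ones, or None.
- vision.snapshot(name): name is "scene" or "top" or "wrist"; returns the picture (420x560x3 uint8, red, green, blue); there is no depth.
- vision.get_calibration(name): a dict with "fx", "fy", "cx", "cy" (pixels), "D" ([k1, k2, p1, p2, k3] as OpenCV has them; the pictures are not rectified), "position" and "orientation" of the camera in the world. Camera axes: x right, y down, z forward; pixel columns grow to the right and rows downward; lengths in m; the calibration is good to about 2 mm. A picture is of the moment at which its call begins: read the wrist's pose just before it. get_calibration takes no time and is no camera call; for the wrist camera it gives the pose at the moment of the call.
A pose or a line that the arm cannot do raises r.PlanningError and nothing moves.
- r.sign_off(): hands the job in; it is judged then, once.
Trained networks look in the newest picture that a camera, given by its name, has taken for a name from the list of things; names that differ only in an ending like _2 or _b are one class to them, and where a whole thing is asked for, a point or a joint stands for the part that bears it (a point fixed in the world has none). Each returns a list of dicts, best first, with "score" (0 to 1); they miss things now and then, are a little off and sometimes report something else, mostly with a low value. They report only what shows in the picture. A call takes as long as a camera call. They do not tell look-alikes from the thing itself.
- models.boxes_of(thing, camera): "at" ([x, y, z] in m, in world coordinates, good to about 4 mm: the middle of the surface that is visible of it).
- models.regions_of(thing, camera): "pixels" (420x560 bool, what is visible of it).
- models.mark_of(thing, camera): "at" ([x, y, z] in m, in world coordinates, good to about 4 mm: a listed point, or the origin of a listed thing).
Readings, each from a call of its own:
- telemetry.current_t(): time.
- telemetry.current_joints(): joint angles.
- telemetry.current_dq(): joint speeds.
- telemetry.current_joint_efforts(): joint torques, N m.
- telemetry.current_ee_pos(): TCP position.
- telemetry.current_tool_rot(): TCP orientation.
- telemetry.current_wrist_force(): force on the tool from outside, world axes, zero at the start.
- telemetry.current_torque(): the same for the moment, N m.
- telemetry.current_opening(): finger opening in m.
- telemetry.current_finger_force(): force on a finger pad.
Only numpy, scipy, OpenCV 4.12 (cv2) and the standard library are available. Lean on these libraries where they do the work, as an engineer would, in place of code of your own. Each camera call takes 0.05 s, during which the arm holds its last target. There are 200 camera calls.

## Task

The coffee grinder has been cleaned and must be set up again. Turn its grind ring clockwise (seen from above) until the burrs gently but positively meet, without forcing them; then back it off counter-clockwise by exactly five clicks, let go of it, and seat the black bean hopper upright and fully home in the ring without dropping it. Leave the other things where they are.

Things in the scene. Friction and masses are not known exactly. Their poses are not given: they have to be found in the camera images.
- grinder: white coffee grinder, fixed; origin on the worktop under the axis of its grind ring, z up, x from the round head (104 mm diameter) back to the motor column. Foot 205 x 130 mm, reaching 58 mm ahead of the axis and 148 mm behind it. The top of head and column is flat, 125 mm above the worktop; only the grind ring stands above it
- ring_grip (a point): on the axis of the grind ring, 23 mm above the deck: the height to grip it. The ring is a knurled aluminium ring standing on the head's deck, 62 mm outside diameter, 41 mm bore, 32 mm high, a short black index line on its top face; grip it across its diameter from above, in any direction. It turns about the vertical; x, y turn with it
- ring_turn (a joint): angle of the grind ring, rad, growing counter-clockwise from above (coarser); starts at 1.75 to 2.45. A sprung ball gives 24 clicks a turn, about 0.2 N m each: click n rests at n x 0.2618, and the ring let go pulls itself into the nearest. Clockwise it ends where the burrs meet, somewhere between -0.10 and 0.10; backing off from there, the first crest (at 0.131) leads into click 1
- ring_top (a point): centre of the ring's flat top face, 32 mm above the deck, at the mouth of its 41 mm bore, which is free for 26 mm down; z up
- grind_ring: the grind ring with the steel upper burr in it; origin on the axis at deck height. Its lug, 30 mm from the axis, meets the lower burr hard: a sharp rise to 0.5 to 0.8 N m about the ring's axis, more than any click takes (some 15 to 25 N at the lug), shows that they have met; over 45 N at the lug harms them. A turn of 0.01 rad there adds about 10 N
- lower_burr: steel cone burr in the head below the ring, fixed; origin on the ring's axis at deck height. It stops the upper burr; where it does cannot be seen from outside
- hopper_mid (a point): centre of the bean hopper, 40 mm above its lower end. A loose black funnel-like cup, open at both ends, 80 mm high, 0.09 to 0.18 kg, standing on its spigot: the lowest 22 mm are a spigot of 38 mm diameter with a 3 mm bevelled end, then a flat shoulder of 49 mm, widening to a round cup of 60 mm diameter from 34 mm up to the rim, where it is gripped
- hopper_shoulder (a point): centre of the hopper's shoulder, 22 mm above its lower end; it lies on the ring's top face when the hopper is fully home; z up along the hopper
- hopper: the bean hopper as described; origin at the centre of its lower end, z up
- mug: bystander: dark and white mug, 82 x 114 x 97 mm, on the worktop; origin at its underside
- teaspoon: bystander: teaspoon, 137 x 28 x 13 mm, lying on the worktop between hopper and grinder; origin at its underside
- timer: bystander: small black kitchen timer, 22 x 82 x 74 mm, standing on the worktop behind; origin at its underside
Mind the look-alikes: they are no part of the job. What is shaped like the hopper but green is not meant.

How it is judged:
On the way, in this order (a step that is already met when the one before it is completed fails the run):
1. the grind ring is closed until the burrs meet: they press on each other with over 8 N for 0.2 s (contact force between grind_ring and lower_burr above 8 N), for 0.2 s.
2. the ring rests in its fifth click from there (1.309 rad, within 0.07), let go of (value of joint ring_turn between 1.24 and 1.38 rad and contact force between the fingers and grinder below 0.3 N), for 0.2 s.
At the end, for the whole second after the job is handed in: the grind ring stands in the fifth click from where the burrs meet (1.309 rad, within 0.07), and the hopper is at rest in it, its shoulder on the ring's top face within 3 mm, centred within 4 mm and upright within 0.06 rad (value of joint ring_turn between 1.24 and 1.38 rad and horizontal distance between hopper_shoulder and ring_top below 0.004 m and z of hopper_shoulder in the frame of ring_top between -0.003 and 0.003 m and angle between hopper's own z axis and vertical below 0.06 rad and linear speed of hopper below 0.02 m/s); the robot touches nothing.
It fails at once if the burrs forced against each other with over 45 N (contact force between grind_ring and lower_burr above 45 N).
It fails at once if the hopper let go in the air (contact force between the fingers and hopper below 0.1 N and contact force between hopper and anything else below 0.02 N and height (world z) of hopper above 0.01 m and linear speed of hopper above 0.3 m/s).
It fails at once if the hopper forced into the ring with over 40 N (contact force between hopper and grinder above 40 N).
It fails at once if the mug, teaspoon or timer moved by more than 30 mm (distance of any of mug, teaspoon, timer from where it was at the start of the episode above 0.03 m).
It also fails if it takes over 72 s, if anything falls off the work surface, if the arm or the gripper's body presses on something with over 40 N, if the wrist force passes 120 N, or if a joint passes its speed limit or range.

## Working session

There is one attempt and no reset: what is moved stays moved. The work goes in short steps, each a Python script; the robot and the scene stay as the last script left them, time stands still between calls to the robot, and variables do not carry over. Pictures are saved under pics/ and viewed, at most 10 in all, crops included, and the job is handed in when it is done.

```bash
ls; mkdir -p pics; python3 - <<'E'
from plant import r, gripper_to, inverse_kinematics, vision, models, telemetry as t
import cv2,numpy as np
ims=[]
for c in ("scene","top"):
    im=vision.snapshot(c); cv2.imwrite(f"pics/{c}0.png",im[:,:,::-1])
    for n in ("ring_top","ring_grip","grinder","hopper_mid","hopper","mug","teaspoon","timer"):
        print(c,n,[(np.round(d["at"],3).tolist(),round(d["score"],2)) for d in models.mark_of(n,c)])
print(t.current_t(),t.current_tool_rot(),r.nose_length,t.current_wrist_force(),t.current_opening())
E
```

```text
pics
scene ring_top [([0.416, 0.11, 0.156], 0.89)]
scene ring_grip [([0.41, 0.109, 0.15], 0.76)]
scene grinder [([0.41, 0.111, 0.001], 0.87)]
scene hopper_mid [([0.465, 0.267, 0.036], 0.86), ([0.445, -0.198, 0.04], 0.81)]
scene hopper [([0.467, 0.27, 0.0], 0.95), ([0.446, -0.198, -0.002], 0.73)]
scene mug [([0.401, 0.414, 0.002], 0.81)]
scene teaspoon [([0.419, -0.021, 0.001], 0.54)]
scene timer [([0.609, -0.135, 0.002], 0.94)]
top ring_top [([0.41, 0.112, 0.159], 0.67)]
top ring_grip [([0.415, 0.106, 0.15], 0.66)]
top grinder [([0.411, 0.111, 0.004], 0.97)]
top hopper_mid [([0.464, 0.265, 0.04], 0.56), ([0.446, -0.198, 0.04], 0.55)]
top hopper [([0.444, -0.194, -0.001], 0.76), ([0.464, 0.271, -0.002], 0.62), ([0.446, -0.196, 0.022], 0.32)]
top mug [([0.404, 0.417, -0.004], 0.57), ([0.414, 0.11, 0.129], 0.31)]
top teaspoon [([0.424, -0.018, -0.0], 0.8), ([0.417, 0.11, 0.127], 0.27)]
top timer [([0.412, 0.109, 0.159], 0.67), ([0.61, -0.129, 0.006], 0.62)]
0.9 [4.35200408e-05 1.33001011e-01 9.91115898e-01 7.86030104e-05] 0.025 [-0.42785701 -0.9443722  -0.13984926] 0.0938631525608741
```

View pics/scene0.png

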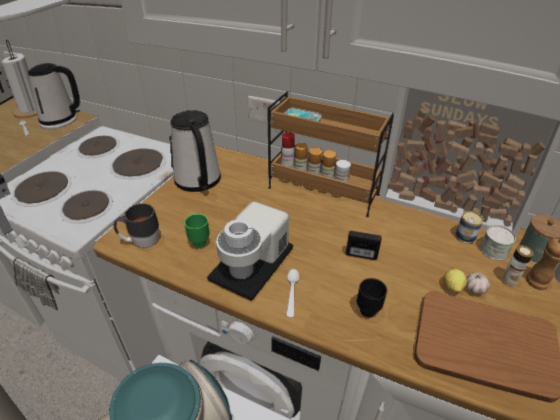

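View pics/top0.png

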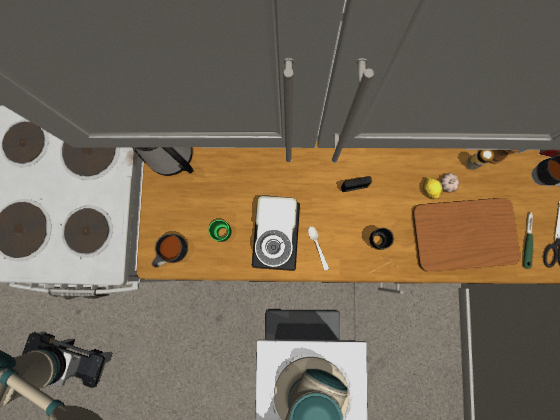

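Candidates for the hopper are the green cup at scene (197,232) / top (220,230) and the black cup at scene (371,298) / top (381,238). By the description it's the black one, near (0.446, -0.197). The grinder is at about (0.412, 0.110), with its column away from the robot. Next I'll move above the ring and look from near, with a crop of the black cup.

View pics/crop1.png

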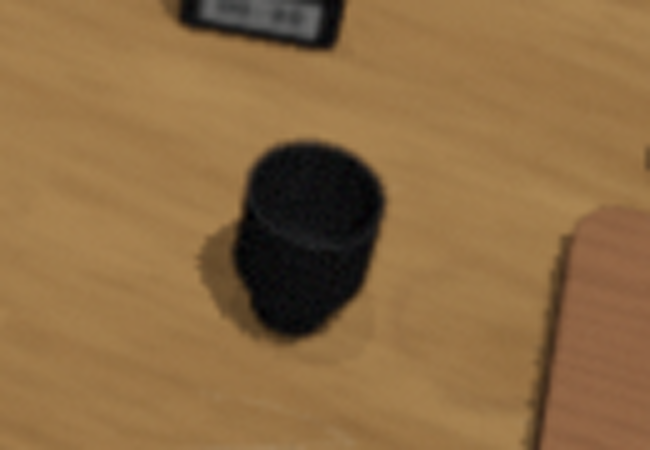

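The crop shows a black open cup narrowing to a spigot at scene (371,298), so this is the hopper. Next, the view from above the ring.

```bash
python3 - <<'E'
from h import *
r.move_to([0.412,0.11,0.27],down(3.14159))
print(t.current_t(),np.round(t.current_joints(),3),np.round(t.current_ee_pos(),4))
c=vision.get_calibration("wrist"); im=vision.snapshot("wrist"); cv2.imwrite("pics/w1.png",im[:,:,::-1])
import json; json.dump({k:np.array(v).tolist() for k,v in c.items()},open("w1.json","w"))
for n in ("ring_top","ring_grip","grinder"):
    print(n,[(np.round(d["at"],4).tolist(),round(d["score"],2)) for d in models.mark_of(n,"wrist")])
print(np.round(c["position"],3),t.current_wrist_force(),t.current_torque(),t.current_t())
E
```

```text
2.775 [ 0.098  0.026  1.716  0.     1.4   -1.473] [0.412  0.1105 0.27  ]
ring_top [([0.4153, 0.1106, 0.1526], 0.9), ([0.4113, 0.1085, 0.1448], 0.56)]
ring_grip [([0.4113, 0.108, 0.1448], 0.94), ([0.4139, 0.1174, 0.1266], 0.26)]
grinder [([0.4126, 0.109, -0.0031], 0.94)]
[0.332 0.111 0.423] [-1.06763855 -0.27455596 -0.66106116] [ 0.03786247 -0.02617395 -0.04262435] 2.975
```

View pics/w1.png

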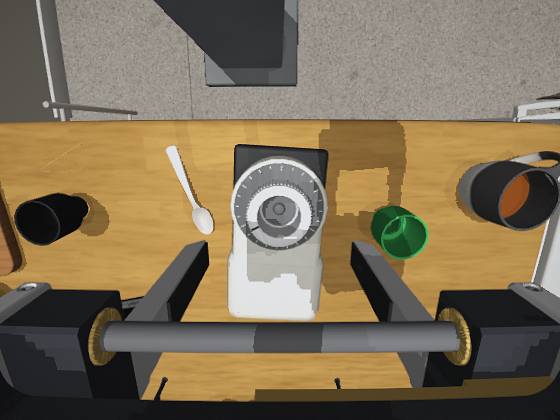

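The wrist view shows the ring centred near (279,208), with a dark index mark near (252,228). I'll enlarge it and overlay the projected ring circle.

```bash
python3 - <<'E'
from h import *
import json
c=json.load(open("w1.json")); im=cv2.imread("pics/w1.png")
K=np.array([[c["fx"],0,c["cx"]],[0,c["fy"],c["cy"]],[0,0,1]]);w,x,y,z=c["orientation"];m=R.from_quat([x,y,z,w]).as_matrix().T
def proj(P): return cv2.projectPoints(np.array(P,float),cv2.Rodrigues(m)[0],-m@np.array(c["position"]),K,np.array(c["D"]))[0].reshape(-1,2)
th=np.linspace(0,6.283,200)
s=5; big=cv2.resize(im[150:260,220:340],None,fx=s,fy=s,interpolation=cv2.INTER_CUBIC)
for rad,z,col in ((.052,.125,(0,255,0)),(.031,.157,(0,0,255)),(.0205,.157,(255,0,0))):
    p=proj(np.c_[.4125+rad*np.cos(th),.1095+rad*np.sin(th),z+0*th])
    cv2.polylines(big,[np.int32((p-[220,150]+.5)*s)],True,col,1)
cv2.imwrite("pics/w1c.png",big)
print(np.round(ray(c,[[252,228]],.157)-[.4125,.1095,0],4), np.round(proj([[.4125,.1095,.157],[.4225,.1095,.157],[.4125,.1195,.157]]),1))
E
```

```text
[[ 0.0117 -0.0244  0.157 ]] [[277.6 216.2]
 [277.6 226.3]
 [288.2 216.3]]
```

View pics/w1c.png

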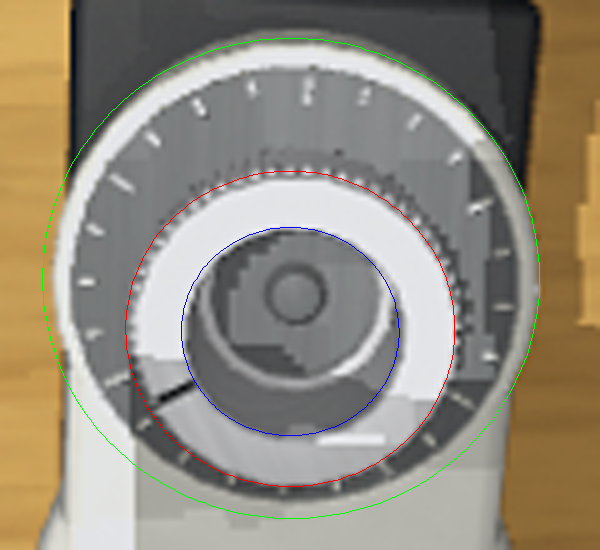

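Ring centre fits at (0.4125, 0.1105). The index line at world angle -1.08 puts the ring at about 2.06 if its zero is at the front. Next: grip softly and check centring by wrist force.

```bash
python3 - <<'E'
from h import *
r.move_l([0.4125,0.1105,0.154],vel=0.1,guard=8)
f0=np.array(t.current_wrist_force());m0=np.array(t.current_torque()); print(t.current_t(),f0.round(2),m0.round(3),t.current_ee_pos())
gripper_to(0.05,5)
print(t.current_t(),t.current_opening(),t.current_finger_force(),np.array(t.current_wrist_force())-f0,np.array(t.current_torque())-m0)
gripper_to(0.05,40)
print(t.current_t(),t.current_opening(),t.current_finger_force(),np.array(t.current_wrist_force())-f0,np.array(t.current_torque())-m0,t.current_ee_pos())
E
```

```text
4.2833 [ 0.65 -0.65  0.69] [-0.026 -0.039  0.008] [0.41298597 0.11054882 0.15450773]
4.875 0.06226494913085884 5.000040095765144 [-0.32053633 -1.56802988  0.03161092] [-0.34210395  0.04975265  0.07257364]
5.0917 0.06173850875116254 40.00022314488888 [-0.27523243 -3.66686059  0.90487353] [-0.54340655  0.04404839  0.05488761] [0.41264373 0.11003863 0.15412352]
```

```bash
cat >> h.py <<'E'
def turn(d,n=1):
    q=np.array(t.current_joints()); q0=q[5]
    for i in range(n):
        q[5]=q0+d*(i+1)/n; r.movej(q.tolist())
        print(round(t.current_t(),2),"q6",round(t.current_joints()[5],4),"F",np.round(t.current_wrist_force(),1),"Mz",round(t.current_torque()[2],3))
E
python3 - <<'E'
from h import *
r.move_l([0.4125,0.1098,0.154],vel=0.05)
print(np.round(t.current_wrist_force(),1),t.current_joints()[5],t.current_t())
turn(0.131*4,4)
E
```

```text
[ 0.2 -1.3  2.2] -1.4739940818560997 5.3417
5.6 q6 -1.3458 F [ 0.4 -1.9  0.9] Mz 0.001
5.86 q6 -1.2166 F [ 0.8 -0.2  1.4] Mz 0.04
6.12 q6 -1.0864 F [-0.   1.4  0.9] Mz -0.028
6.38 q6 -0.9557 F [0.9 2.3 0.7] Mz -0.012
```

```bash
python3 - <<'E'
from h import *
turn(0.065); turn(0.131*4,8); turn(0.131*3,3)
E
```

```text
6.62 q6 -0.8949 F [0.1 1.1 0.5] Mz 0.055
6.88 q6 -0.8326 F [1.1 1.4 1.3] Mz -0.061
7.12 q6 -0.7667 F [2.  0.9 1. ] Mz -0.084
7.38 q6 -0.7013 F [ 1.3  2.2 -0.6] Mz -0.075
7.62 q6 -0.6358 F [ 1.5  3.2 -0.2] Mz -0.04
7.88 q6 -0.5702 F [1.8 4.2 0.2] Mz 0.003
8.12 q6 -0.5046 F [ 2.6  4.8 -0.7] Mz -0.06
8.38 q6 -0.4387 F [ 2.7  5.2 -1. ] Mz -0.06
8.62 q6 -0.3733 F [ 1.8  3.9 -2.1] Mz 0.028
8.88 q6 -0.2468 F [ 2.5  4.2 -0.8] Mz -0.03
9.13 q6 -0.1164 F [ 2.9  4.  -2.1] Mz 0.067
9.39 q6 0.0152 F [ 3.2  3.8 -2.3] Mz 0.004
```

The click torque isn't clearly visible, so I'll check in the picture that the ring follows.

```bash
python3 - <<'E'
from h import *
im=vision.snapshot("wrist"); print(t.current_t(),yaw(),t.current_finger_force(),t.current_opening(),t.current_joint_efforts())
c=vision.get_calibration("wrist")
K=np.array([[c["fx"],0,c["cx"]],[0,c["fy"],c["cy"]],[0,0,1]]);w,x,y,z=c["orientation"];m=R.from_quat([x,y,z,w]).as_matrix().T
p=cv2.projectPoints(np.array([[.4125,.11,.157]]),cv2.Rodrigues(m)[0],-m@np.array(c["position"]),K,np.array(c["D"]))[0].reshape(2).astype(int); print(p)
im2=im[max(0,p[1]-70):p[1]+60,p[0]-80:p[0]+80]
cv2.imwrite("pics/w2.png",cv2.resize(im2[:,:,::-1],None,fx=4,fy=4,interpolation=cv2.INTER_CUBIC))
E
```

```text
9.4417 1.6519085112856358 39.99919912777841 0.061927066234772614 [-1.30496029e+00 -2.89043301e+01 -1.93756878e+01 -1.14181437e+00
  1.26310408e+00  6.22097214e-03]
[277 276]
```

View pics/w2.png

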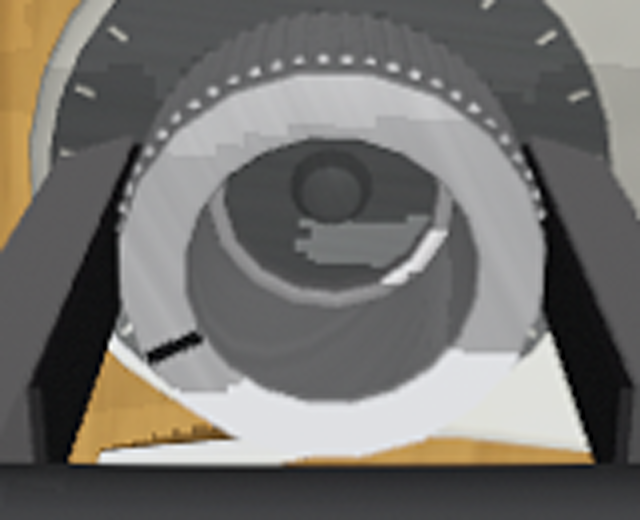

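The index line sits at the same place relative to the fingers as before, so the ring follows without slip and is now at about 0.6. Grip down to 25 N as a torque limiter, then small steps that stop on torque.

```bash
cat >> h.py <<'E'
def mz(n=4):
    a=[]
    for i in range(n): a.append((t.current_torque()[2],t.current_joint_efforts()[5])); r.hold(0.01)
    return np.mean(a,0).round(3)
def creep(step,end,lim=None):
    q=np.array(t.current_joints()); m0=mz()
    while abs(q[5]-end)>1e-4:
        q[5]+=np.clip(end-q[5],-step,step); r.movej(q.tolist()); m=mz()
        print(round(t.current_t(),2),round(q[5],3),round(t.current_joints()[5],4),m,np.round(t.current_wrist_force(),1))
        if lim and max(abs(m-m0))>lim: return True
    return False
E
python3 - <<'E'
from h import *
gripper_to(0.05,25); print(t.current_t(),mz())
print(creep(0.03,0.50,0.4))
E
```

```text
9.6583 [-0.054 -0.069]
10.01 0.045 0.0425 [-0.104 -0.116] [ 2.2  3.1 -2.2]
10.29 0.075 0.0737 [-0.164 -0.134] [ 1.7  2.8 -1.5]
10.57 0.105 0.1038 [0.112 0.151] [ 3.2  3.2 -1.9]
10.86 0.135 0.1342 [0.009 0.022] [ 2.4  2.6 -2. ]
11.14 0.165 0.1644 [-0.014 -0.005] [ 3.6  3.7 -2.9]
11.43 0.195 0.1943 [-0.013  0.015] [ 3.5  3.3 -2.3]
11.71 0.225 0.2245 [-0.07  -0.065] [ 3.5  3.6 -2.7]
11.99 0.255 0.2546 [-0.085 -0.092] [ 3.9  3.3 -2.3]
12.28 0.285 0.2845 [-0.09  -0.061] [ 3.1  4.8 -2.1]
12.56 0.315 0.3148 [-0.182 -0.178] [ 2.5  3.7 -3. ]
12.84 0.345 0.3445 [-0.08 -0.05] [ 3.3  3.3 -2.3]
13.12 0.375 0.3738 [0.189 0.179] [ 2.9  3.2 -2.9]
13.41 0.405 0.4044 [ 0.006 -0.003] [ 4.1  3.9 -2.3]
13.69 0.435 0.4344 [-0.012 -0.012] [ 3.1  3.7 -3.3]
13.97 0.465 0.4644 [-0.066 -0.041] [ 4.3  2.9 -3. ]
14.26 0.495 0.4944 [-0.06  -0.027] [ 4.7  2.7 -2.4]
14.54 0.5 0.4993 [-0.021 -0.013] [ 4.   4.1 -3.4]
False
```

Clicks are now visible, with crests near q6 0.09 and 0.36. I'll creep finely to the stop.

```bash
python3 - <<'E'
from h import *
print(creep(0.01,0.66,0.3))
E
```

```text
14.86 0.509 0.509 [-0.006 -0.026] [ 3.2  3.2 -2.1]
15.14 0.519 0.5194 [-0.068 -0.084] [ 3.3  3.5 -2.4]
15.43 0.529 0.5294 [-0.085 -0.084] [ 3.2  4.3 -2.9]
15.71 0.539 0.5394 [-0.11  -0.081] [ 3.6  3.2 -2.7]
15.99 0.549 0.5493 [-0.073 -0.074] [ 3.6  3.5 -2.4]
16.27 0.559 0.5596 [-0.056 -0.063] [ 3.8  2.8 -2.2]
16.56 0.569 0.5696 [-0.088 -0.082] [ 4.3  2.9 -2.4]
16.84 0.579 0.5795 [-0.029 -0.062] [ 3.2  3.1 -2.3]
17.12 0.589 0.5896 [-0.095 -0.08 ] [ 3.7  3.  -2.6]
17.41 0.599 0.5995 [-0.063 -0.065] [ 3.8  1.9 -2.6]
17.69 0.609 0.6094 [-0.009 -0.021] [ 3.5  3.5 -1.8]
17.98 0.619 0.6192 [0.039 0.042] [ 3.5  2.9 -2. ]
18.26 0.629 0.629 [0.113 0.111] [ 3.9  3.1 -2.7]
18.54 0.639 0.6388 [0.177 0.18 ] [ 3.   4.1 -2.7]
18.82 0.649 0.6492 [0.027 0.037] [ 4.7  3.5 -3.1]
19.11 0.659 0.6592 [0.042 0.047] [ 4.2  3.4 -3.7]
19.39 0.66 0.6598 [0.07  0.077] [ 3.5  3.6 -3. ]
False
```

```bash
python3 - <<'E'
from h import *
print(creep(0.01,0.86,0.3))
E
```

```text
19.71 0.67 0.6698 [0.034 0.007] [ 4.6  3.  -2.3]
19.99 0.68 0.6799 [0.053 0.059] [ 2.8  3.1 -2.2]
20.27 0.69 0.6899 [0.084 0.097] [ 4.   2.9 -3. ]
20.56 0.7 0.6999 [0.234 0.227] [ 4.2  4.  -2.6]
20.84 0.71 0.7096 [0.443 0.444] [ 4.5  3.  -3.5]
True
```

There is a sharp rise to 0.44 N·m at q6=0.71. The detent rest at q6≈0.613 is click 0, since the start click 8 at 2.094 maps there too. The stop is therefore at about -0.09 rad, inside the stated range. I'll press slightly more, hold, then back off to q6 = 0.613-1.309 = -0.696.

```bash
python3 - <<'E'
from h import *
creep(0.005,t.current_joints()[5]+0.006)
r.hold(0.4); print(mz())
creep(0.05,0.613); turn(-1.1,2); creep(0.05,-0.696)
E
```

```text
21.16 0.715 0.714 [0.538 0.554] [ 4.1  3.2 -2.4]
21.44 0.716 0.7149 [0.581 0.598] [ 3.6  3.1 -3.1]
[0.594 0.598]
22.19 0.665 0.6665 [0.082 0.034] [ 3.4  3.6 -3.1]
22.48 0.615 0.6166 [0.08 0.04] [ 2.8  3.4 -1. ]
22.76 0.613 0.6135 [0.034 0.009] [ 3.1  3.6 -2. ]
23.34 q6 0.0656 F [1.1 4.1 0.2] Mz -0.102
23.93 q6 -0.4841 F [-0.7  3.3  2.3] Mz -0.001
24.25 -0.534 -0.5322 [-0.028 -0.025] [-0.8  4.2  1.6]
24.53 -0.584 -0.5823 [0.057 0.039] [-0.8  3.8  2.6]
24.82 -0.634 -0.6324 [0.1   0.071] [-0.6  2.6  2.8]
25.1 -0.684 -0.6824 [0.176 0.149] [-0.8  2.2  3.6]
25.38 -0.696 -0.6955 [0.055 0.047] [-1.8  3.1  4.6]
```

The torque shows it entering the fifth rest at about -0.70. Release, rise, and compare the index line from the same viewpoint as before.

```bash
python3 - <<'E'
from h import *
print(t.current_ee_pos(),t.current_wrist_force())
gripper_to(0.094,25); r.hold(0.3); print(t.current_t(),t.current_finger_force(),t.current_ee_pos())
r.move_l([0.4125,0.1098,0.27],vel=0.2)
r.move_to([0.412,0.1105,0.27],down(3.14159))
im=vision.snapshot("wrist"); print(t.current_t())
cv2.imwrite("pics/w3.png",cv2.resize(im[150:260,220:340,::-1],None,fx=5,fy=5,interpolation=cv2.INTER_CUBIC))
E
```

```text
[0.41297401 0.1107345  0.15408191] [-1.83847951  3.10017746  4.63630305]
26.3583 0.0 [0.41319635 0.11087335 0.15408059]
27.9083
```

View pics/w3.png

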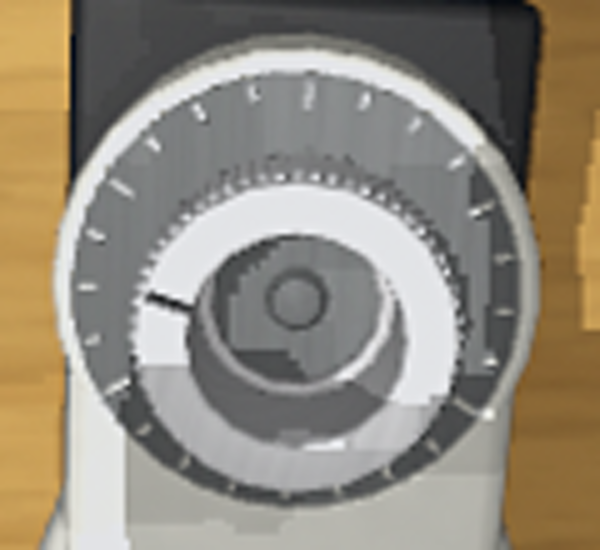

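Centre is (299,335) and the index line (172,302), so the ring is at about 1.316 rad, which is click 5. On to the hopper.

```bash
python3 - <<'E'
from h import *
r.move_to([0.44,-0.197,0.22],down(3.14159))
vision.snapshot("wrist"); P=[]
for n,dz in (("hopper_mid",0.04),("hopper",0),("hopper_shoulder",0.022)):
    for d in models.mark_of(n,"wrist"):
        print(n,np.round(d["at"],4),round(d["score"],2))
        if d["score"]>.5 and np.linalg.norm(np.array(d["at"][:2])-[.446,-.197])<.02: P.append(d["at"][:2])
p=np.mean(P+[[.4455,-.1975]],0); print(p,t.current_t())
r.move_l([p[0],p[1],0.20],vel=0.15)
print(r.move_l([p[0],p[1],0.060],vel=0.12,guard=5))
f0=np.array(t.current_wrist_force())
gripper_to(0.04,3); print(t.current_t(),t.current_opening(),t.current_finger_force(),np.array(t.current_wrist_force())-f0,t.current_ee_pos())
E
```

```text
hopper_shoulder [ 0.4498 -0.196   0.0189] 0.76
[ 0.44765 -0.19675] 29.3
False
31.5333 0.05942810719084301 2.992305026491522 [-0.55859848  0.38342047  1.08323025] [ 0.4476928  -0.19672344  0.06008007]
```

```bash
python3 - <<'E'
from h import *
gripper_to(0.085,3)
r.move_to([0.44765,-0.19675,0.060],down(1.5708)); print(t.current_t(),np.round(t.current_joints(),2))
gripper_to(0.04,18); print(t.current_t(),t.current_opening(),t.current_finger_force(),t.current_ee_pos(),t.current_wrist_force())
r.move_l([0.44765,-0.19675,0.24],vel=0.12)
print(t.current_t(),t.current_opening(),t.current_finger_force(),t.current_wrist_force())
im=vision.snapshot("scene")
cv2.imwrite("pics/s2.png",cv2.resize(im[180:320,260:460,::-1],None,fx=4,fy=4,interpolation=cv2.INTER_CUBIC))
E
```

```text
33.5333 [-0.56  0.31  1.93  0.    0.89 -0.56]
34.0333 0.06151331260518355 17.99908061453607 [ 0.44747    -0.19670934  0.05997956] [-1.087677   -0.17469919  0.50641077]
35.6833 0.06125887261351076 17.99857603968121 [ 0.09344301  0.04109516 -0.25577377]
```

View pics/s2.png

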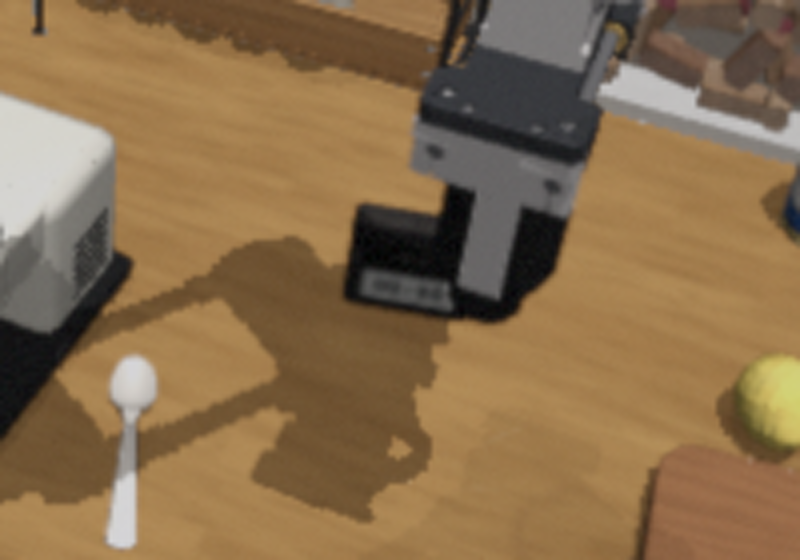

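The hopper is held at (500,260) in the crop and lifted off the worktop; spoon and timer are undisturbed. Carry it over the ring and lower it with a guard.

```bash
python3 - <<'E'
from h import *
r.move_l([0.413,0.1103,0.245],vel=0.15)
r.hold(0.3); print(t.current_t(),t.current_ee_pos(),np.round(t.current_wrist_force(),2))
r.move_l([0.413,0.1103,0.222],vel=0.06)
g=r.move_l([0.413,0.1103,0.1965],vel=0.02,guard=5)
print(t.current_t(),g,t.current_ee_pos(),np.round(t.current_wrist_force(),2),t.current_torque())
E
```

```text
38.2417 [0.41304434 0.11008128 0.2449564 ] [ 0.22  1.31 -2.35]
40.2 False [0.41311817 0.11030744 0.19664058] [-0.52  0.35 -1.57] [-0.04525426  0.04931306  0.00365687]
```

```bash
python3 - <<'E'
from h import *
g=r.move_l([0.413,0.1103,0.191],vel=0.01,guard=5)
print(t.current_t(),g,t.current_ee_pos(),np.round(t.current_wrist_force(),2),t.current_torque())
gripper_to(0.064,5); gripper_to(0.09,5); r.hold(0.3); print(t.current_t(),t.current_finger_force())
r.move_l([0.413,0.1103,0.33],vel=0.15)
r.move_to([0.33,0.11,0.36],down(3.14159)); r.hold(.3)
for c in ("scene","wrist"):
    im=vision.snapshot(c); 
    if c=="wrist": cv2.imwrite("pics/w4.png",im[:,:,::-1])
    for n in ("hopper_shoulder","hopper_mid","hopper","ring_top"):
        print(c,n,[(np.round(d["at"],4).tolist(),round(d["score"],2)) for d in models.mark_of(n,c)])
print(t.current_t())
E
```

```text
40.5333 True [0.41319154 0.11032117 0.19497239] [-0.3  -1.11  4.01] [-0.0442846   0.05484154  0.04680999]
41.7083 0.0
scene hopper_shoulder [([0.4618, 0.2694, 0.0227], 0.72), ([0.4124, 0.1116, 0.1564], 0.68)]
scene hopper_mid [([0.4106, 0.1067, 0.1746], 0.81), ([0.4617, 0.2657, 0.0377], 0.76)]
scene hopper [([0.4127, 0.1039, 0.1352], 0.97), ([0.4664, 0.2703, 0.0034], 0.64)]
scene ring_top [([0.4165, 0.1054, 0.1561], 0.58), ([0.4116, 0.1138, 0.1553], 0.48)]
wrist hopper_shoulder [([0.4622, 0.266, 0.0219], 0.75)]
wrist hopper_mid [([0.4153, 0.1104, 0.1746], 0.77), ([0.4664, 0.2679, 0.0436], 0.59)]
wrist hopper [([0.4612, 0.2729, -0.0004], 0.64), ([0.4121, 0.1078, -0.0002], 0.57)]
wrist ring_top []
44.95
```

View pics/w4.png

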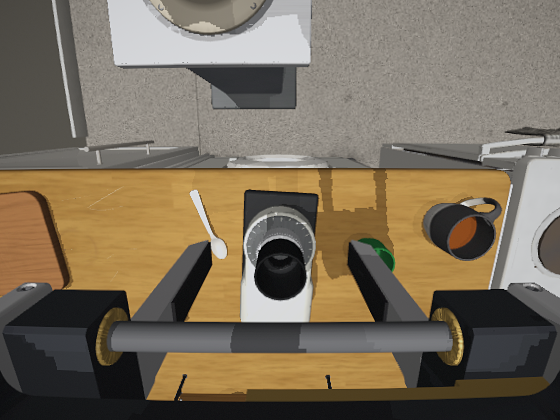

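The hopper stands in the ring at (280,270). It met the shoulder stop at TCP z 0.195 as computed, and the network puts the shoulder at z 0.156 and the origin at z 0.135. Handing in.

```bash
python3 -c "
from plant import r
print(r.sign_off())"
```

```text
the job is handed in; nothing more can be done
None
```

The job is handed in, though the sign-off gave no verdict: burrs met at about 0.59 N·m, ring backed off to the fifth click (about 1.316 rad by picture) and let go, black hopper seated home by contact height and network readings, and the mug and teaspoon look untouched (the timer was last checked before the hopper was carried over).

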